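# Crack open a worn gate valve by half a stem turn

### The job

The gate valve on the glass shelf is shut and its cranked handwheel is loose on the stem. Holding the wheel's upright knob with a light grip, turn the wheel anticlockwise (seen from above) until the slack is taken up and the stem starts to turn under load, then count half a turn of the stem from there, let go and leave the wheel at rest. Do not force anything, and leave the other things on the shelf as they are.

Things in the scene. Friction and masses are not known exactly. Their poses are not given: they have to be found in the camera images.
- valve: Brass gate valve on a 200 mm grey pipe (36 mm thick) held in two white clips, fixed on the glass shelf (shelf top 10 mm above the work surface). Origin on the shelf top under the vertical stem axis, z up, y along the pipe. The stem starts shut on its seat: clockwise is a hard stop. A stem at rest stays where it is left.
- handwheel: Level grey steel wheel, 106 mm over its 10 mm rim, turning about the stem axis; origin on the axis in the rim's mid plane, 88 mm above the shelf top, x towards the knob. Anticlockwise opens. Hidden play: it first turns nearly freely (under 1 N at the knob) through an unknown 0.3 to 2.8 rad, then takes the stem along rigidly against about 10 N at the knob while moving (6 to 10 N when paused).
- knob_mid (a point): Middle of the upright black knob on the wheel's rim: plain cylinder 17 mm in diameter, 38 mm tall, 48 mm from the stem axis, foot 7 mm and middle 26 mm above the wheel's origin. It spins freely on its pin, so a gripper holding it can keep its own heading all the way round. Grip it at about 15 N: squeeze of both fingers and push added must stay under 50 N.
- spindle_end (a point): Top of the plain round steel spindle end (10 mm thick) in the middle of the hub. It does not turn but rises 2 mm per stem turn (1 mm for the half turn), far too little to be read from this measured pose; it stays put while the wheel runs through its play.
- aerator: Loose bystander: chrome aerator housing, 28 mm in diameter, 34 mm tall, origin under its centre.
- bend: Loose bystander: grey plastic pipe bend, about 110 by 100 mm, 40 mm thick, lying flat; origin under its bend.
- flush (a joint): Bystander: white round flush button in its housing behind the valve; 0 is up, 0.006 m is fully pressed.
- cabinet_door0 (a joint): Bystander: swing door of the small white plastic cabinet (120 x 170 x 130 mm) at the shelf's left end; 0 rad is shut.

How it is judged:
By the outcome, as a careful person would: the job done as asked, in the order asked, and still so for the second after the job is handed in, with the robot touching nothing.
It also fails if it takes over 58 s, if anything falls off the work surface, if the arm or the gripper's body presses on something with over 40 N, if the wrist force passes 120 N, or if a joint passes its speed limit or range.

### The arm

A 7-joint arm with a two-finger parallel gripper is mounted at the origin on the work surface. World frame = base frame: x ahead of the robot, y to its left, z up, the work surface at z = 0. Lengths are in m, angles in rad, forces in N, time in s.
With the tool pointing down it reaches from about 0.35 to 0.9 m from the base axis. Payload 19.9 kg.
Tool frame: the origin (TCP) lies midway between the tips of the shut fingers; the grasp point (between the pads) lies 19 mm behind it; z points along the fingers, y is the direction in which the jaws open and shut (so a half turn about z gives the same grasp; the last joint's range is limited). The gripper opens to 94 mm and grips with 3 to 60 N. Pads are 16 mm wide; open, the fingers measure 119 mm over their backs; the gripper's body (75 mm by 177 mm) begins 78 mm behind the grasp point.
Start: joints at [-1.28, 0.417, -0.01, 1.614, 0.005, 1.111, -0.053], TCP at [0.204, 0.591, 0.205] pointing down, gripper open.
Joint ranges: [-2.81, 2.81], [-0.39, 2.02], [-1.27, 1.25], [0.06, 2.57], [-1.19, 4.33], [0.19, 2], [-2.82, 2.82]. Speed limits (rad/s): [1.89, 1.89, 2.39, 2.39, 3.01, 3.01, 3.01].

### API

Orientations are given as a unit quaternion [w, x, y, z].
In Python, from workcell import bot, eyes, job, recognise, tip_of gives the robot as it stands.
- The arm moves only by the tool step_arm, never from a script. Its argument "steps" is a list of rows, each a list of 7 numbers: the turn, a rotation vector about the tool's x, y, z in rad, then the shift along the tool's x, y, z in mm, then the opening, from -1 (shut) to 1 (fully open). In form: [[rx, ry, rz, dx, dy, dz, fingers], ...]. A call has 1 to 20 rows; each row is the pose to reach, as a shift and turn from the pose measured when the call began, along the tool's axes at that moment; what a row does not reach only later rows make up. A row lasts 1/10 s, in which the tool goes at most 50 mm and 8.59 degrees, less where a joint would pass 70% of its speed; a pose out of reach is approached as far as the arm can. A call with a gripper value outside its range is refused whole. The fingers move at their own pace and stop on an object; "grip_force" is the grip in N (left out, the last holds). Time passes only in rows, so rows that repeat a pose let the fingers close. It gives the time, the measured TCP pose, the force and the opening at its end, in the units of the state.
- bot.sense(): the state, without advancing time (a new reading comes with each control period).
- eyes.get_image(name): name is "scene" or "top" or "wrist"; returns a dict with "img" (480x640x3 uint8, red, green, blue), "fx", "fy", "cx", "cy" (pixels), "T" (4x4, takes a point from camera to world coordinates). Camera axes: x right, y up, looking along -z (the intrinsics and any distortion apply to the point x, -y, -z); pixel columns grow to the right and rows downward; lengths in m; the calibration is good to about 2 mm. A picture is of the moment at which its call begins. There is no depth.
- job.close_job(): hands the job in, once; it reports no verdict.
Trained networks look in a picture, given as the dict that the camera call returned (one of the last four; its "shot" number tells which), for a name from the list of things; names that differ only in an ending like _2 or _b are one class to them, and where a whole thing is asked for, a point or a joint stands for the part that bears it (a point fixed in the world has none). Each returns a list of dicts, best first, with "confidence" (0 to 1); they miss things now and then, are a little off and sometimes report something else, mostly with a low value. They report only what shows in the picture. A call takes as long as a camera call.
- recognise(picture, target): "box" ([left, top, right, bottom] in pixels, round what is visible of it).
- tip_of(picture, target): "at" ([column, row] in pixels: a listed point, or the origin of a listed thing).
The state is a dict: "t": time; "qpos": joint angles; "qvel": joint speeds; "joint_torque": joint torques, N m; "ee_pos": TCP position; "eef_rot": TCP orientation; "force": force on the tool from outside, world axes, zero at the start; "wrist_torque": the same for the moment, N m; "opening": finger opening in m.
Only numpy, scipy, OpenCV 4.12 (cv2) and the standard library are available. Lean on these libraries where they do the work, as an engineer would, in place of code of your own. Each camera call takes 0.05 s, during which the arm holds its last target. There are 200 camera calls.

## Working session

There is one attempt and no reset: what is moved stays moved. The work goes in short steps, Python scripts to look and compute and a tool call to move; the robot and the scene stay as the last step left them, time stands still between calls to the robot, and variables do not carry over. Pictures are saved under pics/ and viewed, about 8 in all and at most 12, crops included, and the job is handed in when it is done.

Besides the shell and the picture viewer there is one more tool, called after ">>>" as name([rows], argument=value, ...), one row to a line, values as JSON. step_arm: Moves the arm, as the interface text tells. Its arguments: {"type":"object","properties":{"steps":{"type":"array","items":{"type":"array","items":{"type":"number"}}},"grip_force":{"type":"number"}},"required":["steps"]}

```bash
mkdir -p pics; cat > h.py <<'E'
import numpy as np, cv2
from workcell import bot, eyes, job, recognise, tip_of
from scipy.spatial.transform import Rotation as R
def ray(p,uv):
    d=np.array([(uv[0]-p["cx"])/p["fx"],-(uv[1]-p["cy"])/p["fy"],-1.]);T=np.array(p["T"])
    d=T[:3,:3]@d; return T[:3,3],d/np.linalg.norm(d)
def atz(p,uv,z):
    o,d=ray(p,uv); return o+d*(z-o[2])/d[2]
def tri(rs):
    A=0;b=0
    for o,d in rs:
        M=np.eye(3)-np.outer(d,d);A=A+M;b=b+M@o
    x=np.linalg.solve(A,b); return x,[float(np.linalg.norm((np.eye(3)-np.outer(d,d))@(x-o))) for o,d in rs]
E
python3 - <<'E'
from h import *
s=bot.sense();print({k:np.round(v,3).tolist() for k,v in s.items()})
P={}
for n in["scene","top","wrist"]:
    p=eyes.get_image(n);P[n]=p;cv2.imwrite(f"pics/{n}0.png",p["img"][:,:,::-1])
    print(n,[k for k in p if k!='img'],np.round(np.array(p["T"])[:3,3],3))
    for t in["knob_mid","spindle_end","handwheel","valve","aerator","bend","flush","cabinet_door0"]:
        print(t,[(np.round(r["at"]).tolist(),round(r["confidence"],2)) for r in tip_of(p,t)[:2]])
for t in["knob_mid","spindle_end"]:
    rs=[]
    for n in P:
        r=tip_of(P[n],t)
        if r: rs.append(ray(P[n],r[0]["at"])); print(n,atz(P[n],r[0]["at"],.124 if t=="knob_mid" else .11))
    if len(rs)>1: print(t,tri(rs))
E
```

```text
{'t': 0.0, 'qpos': [-1.28, 0.418, -0.01, 1.614, 0.005, 1.111, -0.053], 'qvel': [0.001, 0.001, 0.001, 0.001, -0.0, 0.001, -0.001], 'joint_torque': [0.001, -85.122, 0.639, -42.601, -0.049, 0.018, 0.0], 'ee_pos': [0.204, 0.59, 0.205], 'eef_rot': [-0.0, 0.166, 0.986, -0.001], 'force': [-0.128, -1.076, -0.752], 'wrist_torque': [-0.009, 0.048, 0.019], 'opening': 0.094}
scene ['fx', 'fy', 'cx', 'cy', 'T', 'shot'] [ 1.441 -0.203  0.739]
knob_mid [([359.0, 239.0], 0.48)]
spindle_end [([156.0, 292.0], 0.34)]
handwheel [([343.0, 241.0], 0.64)]
valve [([339.0, 269.0], 0.82)]
aerator [([428.0, 236.0], 0.66)]
bend [([155.0, 296.0], 0.57)]Traceback (most recent call last):
  File "<stdin>", line 8, in <module>
ValueError: it knows: aerator, bend, handwheel, knob_mid, spindle_end, valve
```

```bash
python3 - <<'E'
from h import *
P={}
for n in["scene","top","wrist"]:
    p=eyes.get_image(n);P[n]=p;cv2.imwrite(f"pics/{n}0.png",p["img"][:,:,::-1])
    print(n,p["fx"],np.round(np.array(p["T"]),3).tolist())
    for t,z in dict(knob_mid=.124,spindle_end=.11,handwheel=.098,valve=.01,aerator=.01,bend=.01).items():
        print(t,[(np.round(r["at"]).tolist(),round(r["confidence"],2),np.round(atz(p,r["at"],z),3).tolist()) for r in tip_of(p,t)[:2]])
E
```

```text
scene 468.3351786689718 [[0.219, -0.57, 0.792, 1.441], [0.976, 0.131, -0.175, -0.203], [-0.004, 0.811, 0.585, 0.739], [0.0, 0.0, 0.0, 1.0]]
knob_mid [([359.0, 238.0], 0.41, [0.626, 0.077, 0.124])]
spindle_end []
handwheel [([342.0, 240.0], 0.72, [0.591, 0.048, 0.098])]
valve [([339.0, 271.0], 0.73, [0.595, 0.041, 0.01])]
aerator [([425.0, 233.0], 0.65, [0.495, 0.306, 0.01])]
bend [([153.0, 295.0], 0.92, [0.585, -0.396, 0.01])]
top 437.50261725602047 [[0.011, 0.995, -0.097, 0.561], [-1.0, 0.011, -0.002, -0.028], [-0.001, 0.097, 0.995, 0.867], [0.0, 0.0, 0.0, 1.0]]
knob_mid [([267.0, 246.0], 0.56, [0.622, 0.076, 0.124])]
spindle_end [([288.0, 270.0], 0.53, [0.583, 0.04, 0.11])]
handwheel [([289.0, 266.0], 0.92, [0.59, 0.04, 0.098])]
valve [([293.0, 270.0], 0.83, [0.585, 0.04, 0.01])]
aerator [([155.0, 316.0], 0.61, [0.493, 0.306, 0.01])]
bend [([515.0, 274.0], 0.69, [0.582, -0.393, 0.01])]
wrist 413.71385316801104 [[0.327, -0.906, -0.269, 0.125], [0.945, 0.313, 0.094, 0.618], [-0.001, -0.285, 0.959, 0.386], [0.0, 0.0, 0.0, 1.0]]
knob_mid []
spindle_end []
handwheel []
valve []
aerator []
bend []
```

View pics/scene0.png

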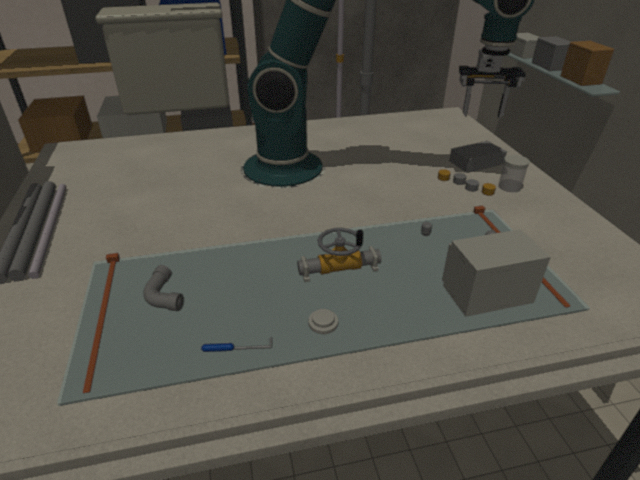

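View pics/top0.png

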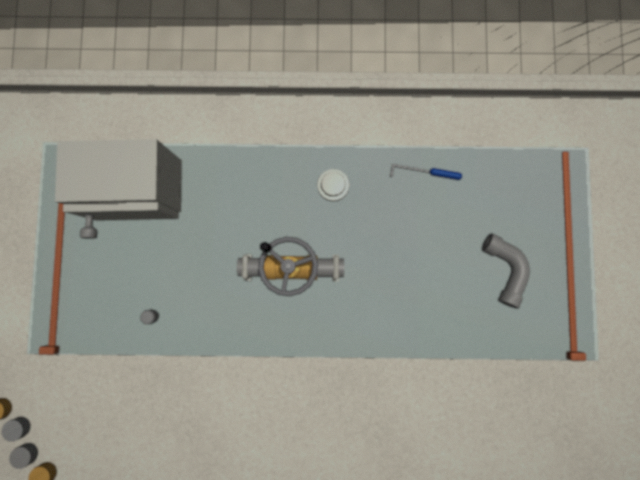

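The valve is central, with the knob at top-view (265,246) and scene-view (359,238). The bystanders are clear of it, and the cabinet is at the left end. I'll hover above the valve with the jaws along world y.

>>> step_arm([
  [0, 0, -0.334, -545, -394, -45, 0],
  [0, 0, -0.334, -545, -394, -45, 0],
  [0, 0, -0.334, -545, -394, -45, 0],
  [0, 0, -0.334, -545, -394, -45, 0],
  [0, 0, -0.334, -545, -394, -45, 0],
  [0, 0, -0.334, -545, -394, -45, 0],
  [0, 0, -0.334, -545, -394, -45, 0],
  [0, 0, -0.334, -545, -394, -45, 0],
  [0, 0, -0.334, -545, -394, -45, 0],
  [0, 0, -0.334, -545, -394, -45, 0],
  [0, 0, -0.334, -545, -394, -45, 0],
  [0, 0, -0.334, -545, -394, -45, 0],
  [0, 0, -0.334, -545, -394, -45, 0],
  [0, 0, -0.334, -545, -394, -45, 0],
  [0, 0, -0.334, -545, -394, -45, 0],
  [0, 0, -0.334, -545, -394, -45, 0],
  [0, 0, -0.334, -545, -394, -45, 0],
], grip_force=15)

```text
t: 3.1
ee_pos: [0.5901, 0.0414, 0.2504]
eef_rot: [-0.0, -0.001, 1.0, 0.0]
force: [-0.9, 0.6, 0.2]
opening: 0.0469
```

```bash
cat > look.py <<'E'
from h import *
import sys
s=bot.sense();print(round(s["t"],2),np.round(s["ee_pos"],4),np.round(s["eef_rot"],3),np.round(s["force"],1),round(s["opening"],4),np.round(s["qpos"],2))
for n in sys.argv[2:]:
    p=eyes.get_image(n);cv2.imwrite(f"pics/{n}{sys.argv[1]}.png",p["img"][:,:,::-1])
    for t,z in dict(knob_mid=.124,spindle_end=.115,handwheel=.098).items():
        for k in tip_of(p,t)[:2]: print(n,t,np.round(k["at"]),round(k["confidence"],2),np.round(atz(p,k["at"],z),4))
E
python3 look.py 1 wrist scene top
```

```text
3.1 [0.5901 0.0414 0.2504] [-0.    -0.001  1.     0.   ] [-0.9  0.6  0.2] 0.0469 [-0.36  0.33  0.3   1.66 -0.1   1.17  1.54]
wrist knob_mid [365. 276.] 0.72 [0.6237 0.0784 0.124 ]
wrist spindle_end [319. 230.] 0.52 [0.5887 0.042  0.115 ]
wrist handwheel [316. 224.] 0.78 [0.5876 0.0394 0.098 ]
scene knob_mid [360. 239.] 0.67 [0.6295 0.0773 0.124 ]
scene handwheel [339. 241.] 0.65 [0.5939 0.0389 0.098 ]
```

View pics/wrist1.png

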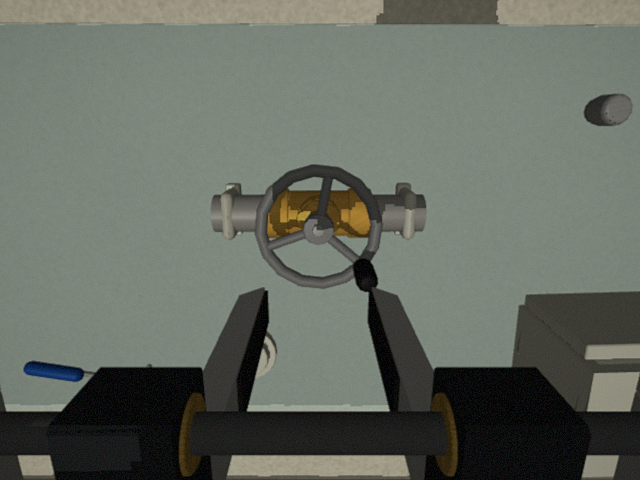

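The wrist view shows the wheel rim centred at about (319,226) and the knob at about (365,275). That puts the axis near (0.589, 0.042) and the knob near (0.623, 0.078). Next I descend with the jaws straddling the knob.

>>> step_arm([
  [0, 0, 0, -33, 36, 40, 0],
  [0, 0, 0, -33, 36, 60, 0],
  [0, 0, 0, -33, 36, 80, 0],
  [0, 0, 0, -33, 36, 100, 0],
  [0, 0, 0, -33, 36, 115, 0],
  [0, 0, 0, -33, 36, 130, 0],
  [0, 0, 0, -33, 36, 138, 0],
  [0, 0, 0, -33, 36, 141, 0],
  [0, 0, 0, -33, 36, 141, 0],
  [0, 0, 0, -33, 36, 141, 0],
])

```text
t: 4.7
ee_pos: [0.6239, 0.0764, 0.1102]
eef_rot: [0.001, -0.001, 1.0, 0.0]
force: [0.5, 0.1, -0.0]
opening: 0.0467
```

```bash
python3 look.py 2 wrist scene
```

```text
4.7 [0.6239 0.0764 0.1102] [ 0.001 -0.001  1.     0.   ] [ 0.5  0.1 -0. ] 0.0467 [-0.36  0.53  0.26  1.69 -0.16  0.93  1.53]
wrist knob_mid [322. 316.] 0.73 [0.6226 0.0779 0.124 ]
wrist spindle_end [242. 236.] 0.88 [0.5885 0.0429 0.115 ]
wrist handwheel [242. 233.] 0.89 [0.5919 0.0397 0.098 ]
scene knob_mid [358. 242.] 0.69 [0.6398 0.0693 0.124 ]
scene handwheel [342. 240.] 0.89 [0.5916 0.0465 0.098 ]
```

View pics/wrist2.png

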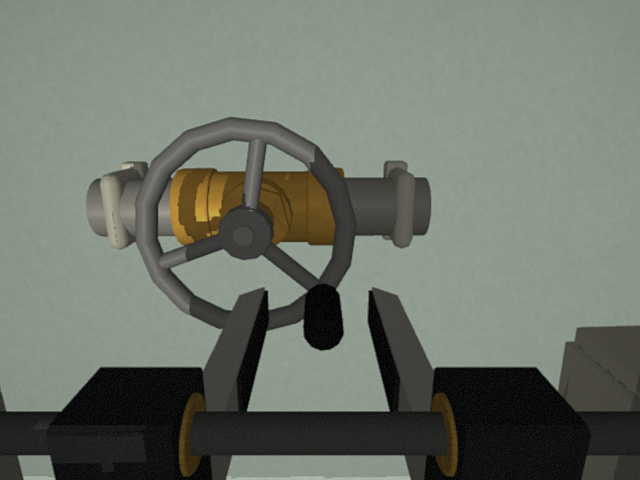

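>>> step_arm([
  [0, 0, 0, 1, 2, 1, 0],
  [0, 0, 0, 1, 2, 1, -0.3],
  [0, 0, 0, 1, 2, 1, -0.6],
  [0, 0, 0, 1, 2, 1, -1],
  [0, 0, 0, 1, 2, 1, -1],
  [0, 0, 0, 1, 2, 1, -1],
  [0, 0, 0, 1, 2, 1, -1],
  [0, 0, 0, 1, 2, 1, -1],
], grip_force=15)

```text
t: 5.9
ee_pos: [0.6226, 0.0784, 0.1087]
eef_rot: [0.0, -0.001, 1.0, 0.0]
force: [-0.8, -0.2, 0.5]
opening: 0.0169
```

```bash
python3 look.py 3 wrist
```

```text
5.9 [0.6226 0.0784 0.1087] [ 0.    -0.001  1.     0.   ] [-0.8 -0.2  0.5] 0.0169 [-0.37  0.53  0.26  1.7  -0.16  0.93  1.53]
wrist knob_mid [316. 320.] 0.82 [0.6227 0.0777 0.124 ]
wrist spindle_end [236. 241.] 0.78 [0.5893 0.0425 0.115 ]
```

Gripped: opening 16.9 mm and negligible force. I'm taking axis C=(0.5900, 0.0432) and θ0=0.824 rad. Next come small arc steps, logging the force after each one.

>>> step_arm([
  [0, 0, 0, 1.9, 1.6, 0, -1],
  [0, 0, 0, 3.7, 3.1, 0, -1],
  [0, 0, 0, 3.7, 3.1, 0, -1],
])

```text
t: 6.4
ee_pos: [0.6185, 0.0816, 0.1086]
eef_rot: [-0.0, -0.001, 1.0, -0.0]
force: [-0.7, 0.1, -0.4]
opening: 0.0169
```

>>> step_arm([
  [0, 0, 0, 2, 1.4, 0, -1],
  [0, 0, 0, 3.9, 2.7, 0, -1],
  [0, 0, 0, 3.9, 2.7, 0, -1],
])

```text
t: 6.7
ee_pos: [0.6141, 0.0844, 0.1085]
eef_rot: [-0.0, -0.001, 1.0, -0.0]
force: [-1.7, -1.2, -0.2]
opening: 0.0164
```

>>> step_arm([
  [0, 0, 0, 2.1, 1.2, 0, -1],
  [0, 0, 0, 4.3, 2.3, 0, -1],
  [0, 0, 0, 4.3, 2.3, 0, -1],
])

```text
t: 7.0
ee_pos: [0.6094, 0.0866, 0.1085]
eef_rot: [-0.001, -0.001, 1.0, -0.0]
force: [-1.8, -2.5, 0.1]
opening: 0.0166
```

>>> step_arm([
  [0, 0, 0, 2.2, 1, 0, -1],
  [0, 0, 0, 4.5, 1.9, 0, -1],
  [0, 0, 0, 4.5, 1.9, 0, -1],
])

```text
t: 7.3
ee_pos: [0.6045, 0.0884, 0.1084]
eef_rot: [-0.001, -0.001, 1.0, -0.0]
force: [-2.2, -3.4, 0.1]
opening: 0.0166
```

>>> step_arm([
  [0, 0, 0, 2.4, 0.3, 0, -1],
  [0, 0, 0, 4.7, 0.5, 0, -1],
  [0, 0, 0, 4.7, 0.5, 0, -1],
])

```text
t: 7.6
ee_pos: [0.5996, 0.0892, 0.1085]
eef_rot: [-0.001, -0.001, 1.0, -0.0]
force: [-0.9, -1.4, 0.6]
opening: 0.0168
```

>>> step_arm([
  [0, 0, 0, 2.4, 0.3, 0, -1],
  [0, 0, 0, 4.7, 0.5, 0, -1],
  [0, 0, 0, 4.7, 0.5, 0, -1],
])

```text
t: 7.9
ee_pos: [0.5946, 0.0898, 0.1085]
eef_rot: [-0.001, -0.001, 1.0, -0.0]
force: [-0.5, -1.1, 0.8]
opening: 0.0169
```

>>> step_arm([
  [0, 0, 0, 2.4, 0, 0, -1],
  [0, 0, 0, 4.8, 0.1, 0, -1],
  [0, 0, 0, 4.8, 0.1, 0, -1],
])

```text
t: 8.2
ee_pos: [0.5904, 0.0898, 0.1088]
eef_rot: [0.0, -0.001, 1.0, -0.0]
force: [6.0, -1.9, -3.1]
opening: 0.0168
```

>>> step_arm([
  [0, 0, 0, 2.4, -0.2, 0, -1],
  [0, 0, 0, 4.8, -0.4, 0, -1],
  [0, 0, 0, 4.8, -0.4, 0, -1],
])

```text
t: 8.5
ee_pos: [0.5867, 0.0894, 0.1091]
eef_rot: [0.002, -0.001, 1.0, -0.0]
force: [10.8, -1.4, -6.3]
opening: 0.0168
```

Load onset: the force jumps from about 1 N at x=0.5946 to 6 N at 0.5904 and 10.8 N at 0.5867. I'll check for slip of the knob in the pads.

```bash
python3 look.py 4 wrist; python3 -c "
import cv2;a=cv2.imread('pics/wrist3.png')[150:450,150:500];b=cv2.imread('pics/wrist4.png')[150:450,150:500];cv2.imwrite('pics/c4.png',cv2.hconcat([a,b]))"
```

```text
8.5 [0.5867 0.0894 0.1091] [ 0.002 -0.001  1.    -0.   ] [10.8 -1.4 -6.3] 0.0168 [-0.4   0.48  0.26  1.79 -0.15  0.89  1.5 ]
wrist knob_mid [318. 322.] 0.91 [0.5882 0.0893 0.124 ]
wrist spindle_end [219. 310.] 0.51 [0.5865 0.0436 0.115 ]
wrist handwheel [221. 302.] 0.94 [0.5904 0.0405 0.098 ]
```

View pics/c4.png

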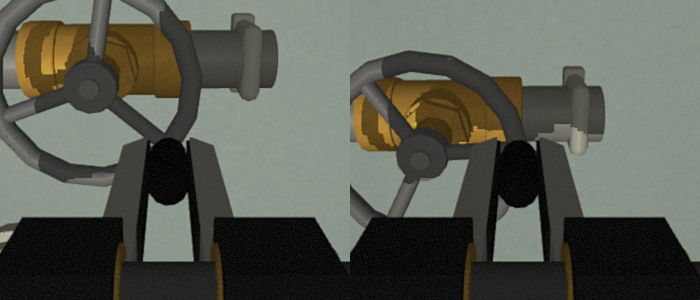

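>>> step_arm([
  [0, 0, 0, 2, -0.1, 0, -1],
  [0, 0, 0, 4, -0.4, 0, -1],
  [0, 0, 0, 6, -0.8, 0, -1],
  [0, 0, 0, 8, -1.3, 0, -1],
  [0, 0, 0, 10.2, -1.9, 0, -1],
  [0, 0, 0, 12.7, -2.8, 0, -1],
])

```text
t: 9.3
ee_pos: [0.5752, 0.0869, 0.1092]
eef_rot: [0.003, -0.001, 1.0, 0.0]
force: [11.7, 0.6, -8.7]
opening: 0.0166
```

>>> step_arm([
  [0, 0, 0, 1.8, -0.7, 0, -1],
  [0, 0, 0, 3.7, -1.5, 0, -1],
  [0, 0, 0, 5.4, -2.4, 0, -1],
  [0, 0, 0, 7.2, -3.3, 0, -1],
  [0, 0, 0, 9, -4.4, 0, -1],
  [0, 0, 0, 11.4, -6, 0, -1],
])

```text
t: 9.9
ee_pos: [0.5649, 0.0817, 0.1092]
eef_rot: [0.004, -0.001, 1.0, 0.001]
force: [10.0, 3.4, -9.4]
opening: 0.0165
```

```bash
python3 look.py 5 wrist
```

```text
9.9 [0.5649 0.0817 0.1092] [ 0.004 -0.001  1.     0.001] [10.   3.4 -9.4] 0.0165 [-0.41  0.44  0.26  1.85 -0.14  0.86  1.5 ]
wrist knob_mid [320. 322.] 0.92 [0.5662 0.0827 0.124 ]
wrist spindle_end [236. 352.] 0.79 [0.5868 0.0424 0.115 ]
wrist handwheel [238. 344.] 0.84 [0.5922 0.0402 0.098 ]
```

>>> step_arm([
  [0, 0.008, 0, 1.7, -1.1, 0.3, -1],
  [0, 0.008, 0, 3.4, -2.3, 0.6, -1],
  [0, 0.008, 0, 5, -3.7, 0.7, -1],
  [0, 0.008, 0, 6.6, -5.2, 0.7, -1],
  [0, 0.008, 0, 8.2, -6.9, 0.7, -1],
  [0, 0.008, 0, 10, -9.1, 0.7, -1],
])

```text
t: 10.7
ee_pos: [0.5558, 0.0741, 0.1088]
eef_rot: [0.002, -0.002, 1.0, 0.001]
force: [8.5, 7.7, -2.6]
opening: 0.0165
```

>>> step_arm([
  [0, 0, 0, 1.3, -1.5, 0.2, -1],
  [0, 0, 0, 2.5, -3.1, 0.2, -1],
  [0, 0, 0, 3.7, -4.8, 0.2, -1],
  [0, 0, 0, 4.8, -6.4, 0.2, -1],
  [0, 0, 0, 5.8, -8.2, 0.2, -1],
  [0, 0, 0, 7.1, -10.8, 0.2, -1],
])

```text
t: 11.3
ee_pos: [0.5495, 0.0653, 0.1088]
eef_rot: [0.003, -0.002, 1.0, 0.003]
force: [5.7, 9.5, -3.7]
opening: 0.0166
```

>>> step_arm([
  [0, 0, 0, 0.9, -1.8, 0.1, -1],
  [0, 0, 0, 1.7, -3.6, 0.1, -1],
  [0, 0, 0, 2.4, -5.4, 0.1, -1],
  [0, 0, 0, 3, -7.3, 0.1, -1],
  [0, 0, 0, 3.6, -9.2, 0.1, -1],
  [0, 0, 0, 4.2, -12, 0.1, -1],
])

```text
t: 11.9
ee_pos: [0.5455, 0.0555, 0.1088]
eef_rot: [0.003, -0.003, 1.0, 0.004]
force: [1.8, 10.4, -2.0]
opening: 0.0167
```

```bash
python3 look.py 6 wrist
```

```text
11.9 [0.5455 0.0555 0.1088] [ 0.003 -0.003  1.     0.004] [ 1.8 10.4 -2. ] 0.0167 [-0.37  0.4   0.27  1.91 -0.15  0.84  1.55]
wrist knob_mid [320. 323.] 0.6 [0.5471 0.0565 0.124 ]
wrist knob_mid [288. 387.] 0.16 [0.5798 0.0416 0.124 ]
wrist spindle_end [287. 383.] 0.55 [0.5841 0.0404 0.115 ]
wrist handwheel [290. 374.] 0.84 [0.5905 0.0412 0.098 ]
```

>>> step_arm([
  [0.004, 0.003, 0.003, 0.6, -1.8, 0.1, -1],
  [0.008, 0.006, 0.006, 1.1, -3.6, 0.1, -1],
  [0.008, 0.006, 0.006, 1.5, -5.8, 0.1, -1],
  [0.008, 0.006, 0.006, 1.8, -8, 0.1, -1],
  [0.008, 0.006, 0.006, 2, -10.4, 0.1, -1],
  [0.008, 0.006, 0.006, 2.1, -13.5, 0.1, -1],
])

```text
t: 12.7
ee_pos: [0.5433, 0.0441, 0.1086]
eef_rot: [-0.0, -0.001, 1.0, 0.001]
force: [0.7, 10.5, -0.9]
opening: 0.0167
```

>>> step_arm([
  [0, 0, 0, 0, -2, 0.1, -1],
  [0, 0, 0, 0, -4, 0.1, -1],
  [0, 0, 0, -0.1, -6, 0.1, -1],
  [0, 0, 0, -0.4, -8.2, 0.1, -1],
  [0, 0, 0, -0.8, -10.6, 0.1, -1],
  [0, 0, 0, -1.4, -13.7, 0.1, -1],
])

```text
t: 13.3
ee_pos: [0.5442, 0.0327, 0.1084]
eef_rot: [-0.001, -0.002, 1.0, 0.002]
force: [-3.4, 10.4, 2.4]
opening: 0.0166
```

>>> step_arm([
  [0, 0, 0, -0.5, -2, 0.1, -1],
  [0, 0, 0, -1, -3.9, 0.1, -1],
  [0, 0, 0, -1.6, -5.8, 0.1, -1],
  [0, 0, 0, -2.3, -7.8, 0.1, -1],
  [0, 0, 0, -3.3, -10.2, 0.1, -1],
  [0, 0, 0, -4.8, -13, 0.1, -1],
])

```text
t: 13.9
ee_pos: [0.5477, 0.0217, 0.1082]
eef_rot: [-0.002, -0.003, 1.0, 0.003]
force: [-8.9, 7.6, 7.2]
opening: 0.0167
```

```bash
python3 look.py 7 wrist
```

```text
13.9 [0.5477 0.0217 0.1082] [-0.002 -0.003  1.     0.003] [-8.9  7.6  7.2] 0.0167 [-0.32  0.41  0.28  1.9  -0.15  0.86  1.62]
wrist knob_mid [322. 322.] 0.92 [0.5486 0.0233 0.124 ]
```

>>> step_arm([
  [0.003, -0.002, 0.003, -0.4, -1.9, -0.3, -1],
  [0.006, -0.004, 0.006, -1.1, -3.9, -0.5, -1],
  [0.006, -0.004, 0.006, -2.2, -5.6, -0.5, -1],
  [0.006, -0.004, 0.006, -3.4, -7.3, -0.5, -1],
  [0.006, -0.004, 0.006, -5, -9.5, -0.5, -1],
  [0.006, -0.004, 0.006, -7, -12, -0.5, -1],
])

```text
t: 14.7
ee_pos: [0.5538, 0.0114, 0.1083]
eef_rot: [-0.001, -0.001, 1.0, 0.001]
force: [-6.9, 9.5, 1.9]
opening: 0.0166
```

>>> step_arm([
  [0, 0, 0, -1.3, -1.5, -0.2, -1],
  [0, 0, 0, -2.7, -3, -0.2, -1],
  [0, 0, 0, -4.1, -4.4, -0.2, -1],
  [0, 0, 0, -5.6, -5.8, -0.2, -1],
  [0, 0, 0, -7.6, -7.5, -0.2, -1],
  [0, 0, 0, -10.3, -9.4, -0.2, -1],
])

```text
t: 15.3
ee_pos: [0.5625, 0.0033, 0.1082]
eef_rot: [-0.002, -0.001, 1.0, 0.002]
force: [-10.0, 4.0, 6.6]
opening: 0.0166
```

```bash
python3 look.py 8 wrist top
```

```text
15.3 [0.5625 0.0033 0.1082] [-0.002 -0.001  1.     0.002] [-10.    4.    6.6] 0.0166 [-0.28  0.43  0.28  1.86 -0.16  0.87  1.65]
wrist knob_mid [321. 321.] 0.56 [0.5628 0.0044 0.124 ]
wrist spindle_end [394. 356.] 0.58 [0.5859 0.0393 0.115 ]
wrist handwheel [393. 346.] 0.7 [0.5903 0.0422 0.098 ]
```

>>> step_arm([
  [0.004, -0.004, 0, -1.5, -1.4, -0.3, -1],
  [0.004, -0.004, 0, -3.1, -2.6, -0.5, -1],
  [0.004, -0.004, 0, -4.8, -3.6, -0.5, -1],
  [0.004, -0.004, 0, -6.6, -4.6, -0.5, -1],
  [0.004, -0.004, 0, -9, -5.7, -0.5, -1],
  [0.004, -0.004, 0, -12.1, -6.8, -0.5, -1],
])

```text
t: 16.3
ee_pos: [0.5731, -0.0027, 0.1083]
eef_rot: [-0.002, -0.001, 1.0, 0.0]
force: [-10.9, 1.1, 6.7]
opening: 0.017
```

>>> step_arm([
  [0, 0, 0, -1.9, -0.7, -0.4, -1],
  [0, 0, 0, -3.8, -1.3, -0.4, -1],
  [0, 0, 0, -5.7, -1.8, -0.4, -1],
  [0, 0, 0, -7.7, -2.3, -0.4, -1],
  [0, 0, 0, -10, -2.8, -0.4, -1],
  [0, 0, 0, -13.3, -3.2, -0.4, -1],
])

```text
t: 16.9
ee_pos: [0.5845, -0.0058, 0.1082]
eef_rot: [-0.004, -0.001, 1.0, 0.0]
force: [-12.0, -1.9, 6.0]
opening: 0.0168
```

```bash
python3 look.py 9 wrist
```

```text
16.9 [ 0.5845 -0.0058  0.1082] [-0.004 -0.001  1.     0.   ] [-12.   -1.9   6. ] 0.0168 [-0.26  0.47  0.28  1.8  -0.16  0.9   1.67]
wrist knob_mid [317. 319.] 0.56 [ 0.5841 -0.0063  0.124 ]
wrist spindle_end [417. 315.] 0.67 [0.5862 0.0395 0.115 ]
wrist handwheel [410. 309.] 0.69 [0.5913 0.0405 0.098 ]
```

View pics/wrist9.png

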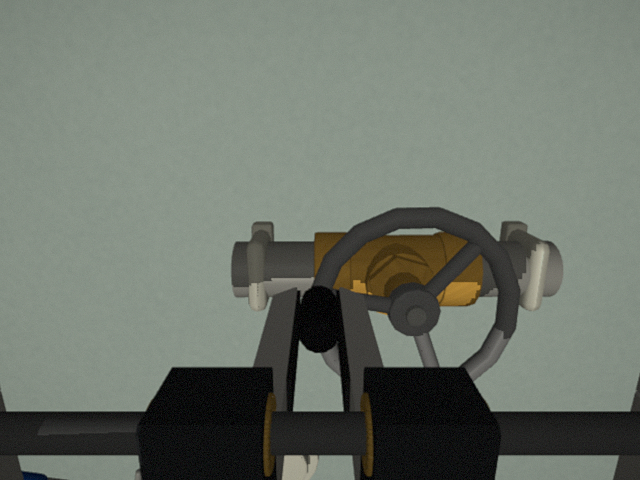

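>>> step_arm([
  [0, -0.006, 0, -2, -0.3, -0.3, -1],
  [0, -0.006, 0, -4, -0.4, -0.4, -1],
  [0, -0.006, 0, -5.5, -0.5, -0.4, -1],
  [0, -0.006, 0, -7, -0.5, -0.4, -1],
  [0, -0.006, 0, -7, -0.5, -0.4, -1],
])

```text
t: 17.6
ee_pos: [0.5901, -0.0064, 0.1082]
eef_rot: [-0.002, -0.001, 1.0, 0.0]
force: [-9.6, -2.3, 6.3]
opening: 0.0167
```

```bash
python3 look.py 10 wrist
```

```text
17.6 [ 0.5901 -0.0064  0.1082] [-0.002 -0.001  1.     0.   ] [-9.6 -2.3  6.3] 0.0167 [-0.26  0.48  0.28  1.79 -0.17  0.9   1.67]
wrist knob_mid [318. 318.] 0.89 [ 0.589  -0.0063  0.124 ]
wrist spindle_end [418. 306.] 0.76 [0.5874 0.0393 0.115 ]
wrist spindle_end [414. 298.] 0.73 [0.5836 0.037  0.115 ]
wrist handwheel [411. 298.] 0.56 [0.5911 0.0398 0.098 ]
```

>>> step_arm([
  [0, 0, 0, -1.2, 0, 0, -1],
  [0, 0, 0, -2.2, 0, -0.3, -1],
  [0, 0, 0, -2.2, 0, -0.3, -1],
])

```text
t: 18.1
ee_pos: [0.5906, -0.0064, 0.1082]
eef_rot: [-0.004, -0.001, 1.0, 0.001]
force: [-10.6, -1.8, 6.2]
opening: 0.0167
```

```bash
python3 look.py 11 wrist
```

```text
18.1 [ 0.5906 -0.0064  0.1082] [-0.004 -0.001  1.     0.001] [-10.6  -1.8   6.2] 0.0167 [-0.26  0.48  0.28  1.79 -0.17  0.9   1.67]
wrist knob_mid [319. 315.] 0.89 [ 0.5882 -0.0062  0.124 ]
wrist spindle_end [419. 305.] 0.63 [0.5873 0.0395 0.115 ]
```

>>> step_arm([
  [0, 0, 0, -1.2, 0, 0, -1],
  [0, 0, 0, -2.4, 0, -0.2, -1],
  [0, 0, 0, -2.4, 0, -0.2, -1],
])

```text
t: 18.6
ee_pos: [0.5915, -0.0065, 0.1081]
eef_rot: [-0.006, -0.001, 1.0, 0.001]
force: [-10.0, -2.9, 5.5]
opening: 0.0165
```

>>> step_arm([
  [0, 0, 0, 0, 0, 0, -0.5],
  [0, 0, 0, 0, 0, 0, -0.4],
  [0, 0, 0, 0, 0, 0, -0.4],
  [0, 0, 0, 0, 0, 0, -0.4],
  [0, 0, 0, 0, 0, 0, -0.4],
])

```text
t: 19.1
ee_pos: [0.5915, -0.0065, 0.1081]
eef_rot: [-0.005, -0.001, 1.0, 0.001]
force: [0.2, 0.1, -0.1]
opening: 0.0282
```

```bash
python3 look.py 12 wrist
```

```text
19.1 [ 0.5915 -0.0065  0.1081] [-0.005 -0.001  1.     0.001] [ 0.2  0.1 -0.1] 0.0282 [-0.26  0.48  0.28  1.78 -0.17  0.91  1.67]
wrist knob_mid [316. 317.] 0.89 [ 0.59   -0.0072  0.124 ]
wrist spindle_end [417. 306.] 0.64 [0.5886 0.0386 0.115 ]
wrist handwheel [408. 296.] 0.56 [0.5912 0.0386 0.098 ]
```

View pics/wrist12.png

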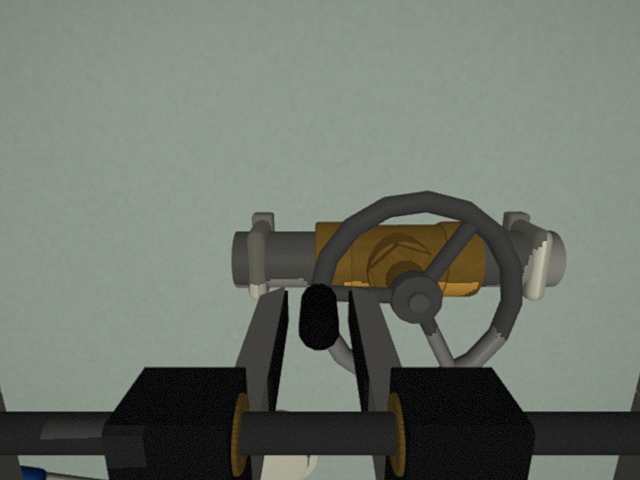

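The jaws are clear of the knob on both sides, which is at (318,317), and the force reads about 0. Now I retreat straight up and measure from there.

>>> step_arm([
  [0, 0, 0, 0, 0, -10, -0.4],
  [0, 0, 0, 0, 0, -25, -0.4],
  [0, 0, 0, 0, 0, -45, -0.4],
  [0, 0, 0, 0, 0, -80, -0.4],
  [0, 0, 0, 0, 48, -120, -0.4],
  [0, 0, 0, 0, 48, -142, -0.4],
  [0, 0, 0, 0, 48, -142, -0.4],
  [0, 0, 0, 0, 48, -142, -0.4],
])

```text
t: 20.1
ee_pos: [0.5932, 0.0413, 0.2514]
eef_rot: [-0.005, -0.001, 1.0, 0.001]
force: [0.9, 0.4, -0.7]
opening: 0.0278
```

```bash
python3 look.py 13 wrist scene top
```

```text
20.1 [0.5932 0.0413 0.2514] [-0.005 -0.001  1.     0.001] [ 0.9  0.4 -0.7] 0.0278 [-0.35  0.34  0.3   1.64 -0.11  1.19  1.54]
wrist knob_mid [256. 233.] 0.67 [ 0.5904 -0.0063  0.124 ]
wrist spindle_end [318. 229.] 0.45 [0.5893 0.0412 0.115 ]
wrist handwheel [313. 224.] 0.63 [0.5899 0.0374 0.098 ]
scene knob_mid [319. 235.] 0.67 [ 0.5934 -0.0084  0.124 ]
scene handwheel [341. 240.] 0.8 [0.5917 0.0438 0.098 ]
```

View pics/wrist13.png

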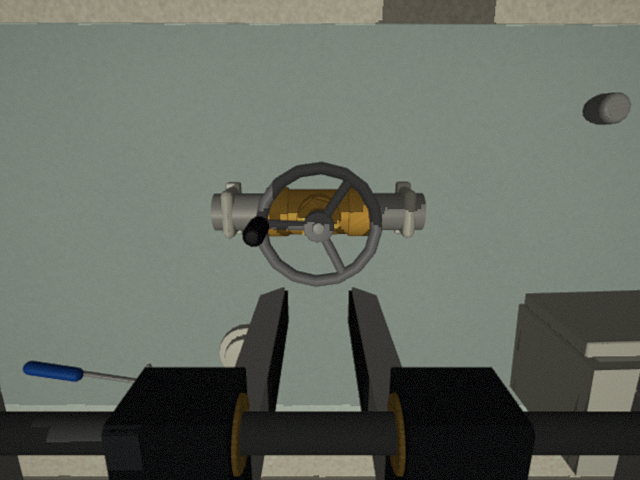

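View pics/scene13.png

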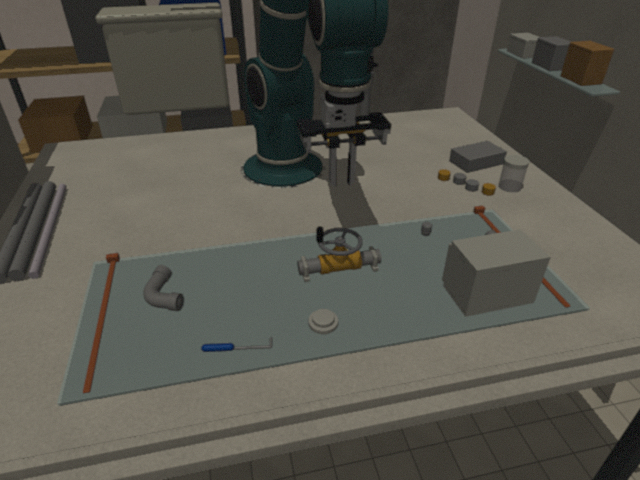

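The knob now points to world -y, at wrist-view (256,232). The wheel is at rest and the bystanders haven't moved, so I'm handing the job in.

```bash
python3 -c "
from h import *
print(job.close_job())"
```

```text
the job is handed in; nothing more can be done
None
```

I turned the valve stem about half a turn past the point where the load came on, let go of the knob and handed the job in at about 20 s.

- **Slack:** I held the knob at 15 N and turned the wheel anticlockwise about 0.7 rad. The force at the knob then rose from about 1 N to 6 N and on to 10.8 N. I put the start of stem movement at a wheel angle of about 1.56 rad, uncertain by about 0.03 rad.
- **Half turn:** From there I followed the arc at a steady 10–12 N or so. The horizontal force on the tool never read above about 12 N.
- **Last checks:** After release the force at the knob was about 0. From above, the knob was at (0.590, -0.006) m, about 4.70 rad around the axis. That makes the stem travel about 3.14 rad, within roughly 0.05 rad.
- **Surroundings:** In the last pictures the bystanders looked unmoved, and the arm was clear above the wheel.

**Less certain:**
- **Knob readings:** These scattered by about 1 mm, and the knob sat about 1 mm behind the gripper under load. I allowed for that by eye.
- **Axis position:** Estimates differed by 1–2 mm between cameras.
- **Spindle rise:** The 1 mm rise could not be checked from the pictures.

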